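Hold a pressure cap at the vent position

TASK

Swing both flaps of the small carton wide open, take the pressure cap out by its grip bar and set it fully down into the test neck, bar in line with the white marks. Then turn it clockwise, seen from above, halfway to the lock, until its bar points at the yellow marks; do not let it click into the lock at the red marks. The cap springs back if let go, so finish while still gripping it there, and leave the loose things round about alone.

Things in the scene. Friction and masses are not known exactly. Their poses are not given: they have to be found in the camera images.
- cap: Loose black bayonet pressure cap, 0.12 kg, upright in the carton. Origin: centre of its underside, z up. Disc 68 mm across, 14 to 21 mm up, with a grip bar on top along own x. Below it a plug 40 mm across with two like lugs along own x: 16 mm wide, reaching 28.5 mm from the axis, 0 to 6 mm up. Same after a half turn.
- cap_bar (a point): Centre of the cap's black grip bar, 35 mm above the cap's origin. The bar is 60 mm long (cap's x), 18 mm thick (cap's y), from 21 to 45 mm above the origin, with a yellow spot at each end of its top. Fingertips must stay above the disc (21 mm).
- neck: Fixed blue test neck with a dark steel lip, 84 mm across, on a round foot 120 mm across, a small gauge low at own +y. Origin: centre of its underside, z up. Rim and wall marks, each on two sides: white at the entry slots (own +-x), yellow 45 degrees clockwise from there (halfway), red 90 degrees (lock). The lugs reach the lock's sprung noses at about 62 degrees and click in at 90.
- neck_mouth (a point): Centre of the neck's mouth, on top of the steel lip, 72 mm above the neck's origin. Bore 45 mm across, two entry slots along the neck's +-x, 21 mm wide, out to 33 mm from the axis. The cap enters with its x along the neck's x until its disc lies on the lip (cap origin 58 mm above the neck's), then turns clockwise only, lugs under the lip.
- neck_yellow (a point): One of the two yellow marks, on the rim, 39 mm from the neck's axis.
- return_ring (a joint): Sprung ring in the neck that the cap's lugs push; rad, clockwise positive, 0 at rest. It is met when the cap has turned about 0.10 rad from the white marks, so the cap's turn is this value plus about 0.10 (0.69 with the bar at the yellow marks). It pushes back with 0.06 N m at first, 0.10 N m halfway.
- carton: Fixed open cardboard carton, 138 mm along own x and y, 56 mm high, walls and floor 4 mm. Origin: centre of its underside, z up. Two flaps, each 44 mm long and 3 mm thick and as wide as the carton, are hinged along the top edges at own x = -67 mm (front flap) and x = +67 mm (far flap), 58 mm above the origin.
- flap_front (a joint): Front carton flap (the carton's -x side); rad, 0 level and shut, 1.57 upright, up to 2.6 folded outward. It starts ajar, and stays where it is put (stiff hinge, under 1 N at its edge).
- flap_far (a joint): Far carton flap (the carton's +x side); rad, values as for the front flap.
- screwdriver: Loose screwdriver with a blue handle, 178 mm long, lying between carton and neck. Leave alone.
- tape: Loose black tape roll, 62 mm across, 19 mm high. Leave alone.
- spray_can: Loose pale blue spray can, 59 mm across, 200 mm tall, standing. Leave alone.
Things that resemble listed ones, but are neither listed nor needed, are in the scene too. There is more than one size of the cap; the job needs the smaller.

How it is judged:
By the outcome, as a careful person would: the job done as asked, in the order asked, and still so for the second after the job is handed in, while the arm keeps its last pose, push and grip.
It also fails if it takes over 59 s, if anything falls off the work surface, if the arm or the gripper's body presses on something with over 40 N, if the wrist force passes 120 N, or if a joint passes its speed limit or range.

ROBOT

A 6-joint arm with a two-finger parallel gripper is mounted at the origin on the work surface; the furniture and walls round the work are solid. World frame = base frame: x ahead of the robot, y to its left, z up, the work surface at z = 0. Lengths are in m, angles in degrees, forces in N, time in s.
With the tool pointing down it reaches from about 0.4 to 0.925 m from the base axis. Payload 3.4 kg.
Tool frame: the origin (TCP) lies on the centre line of the jaws, within the pads' length; the fingertips stand 8 mm ahead of it and the grasp point (between the pads) lies 11 mm behind it; z points along the fingers, y is the line along which they close (so a half turn about z gives the same grasp; the last joint's range is limited). The gripper opens to 85 mm and grips with 20 to 120 N. Pads are 22 mm wide; open, the fingers measure 114 mm over their backs; the gripper's body (76 mm by 85 mm) begins 54 mm behind the grasp point. The pads swing forward as they close: fully open they stand 13 mm farther back than shut.
Start: joints at [70.101, 17.578, 86.31, -0, 76.112, -4.211], TCP at [0.155, 0.554, 0.239] pointing down, gripper open.
Joint ranges: [-179.03, 179.03], [-60, 130.46], [8.19, 133.38], [-81.62, 261.62], [5.75, 156.47], [-153.77, 153.77]. Speed limits (degrees/s): [147.25, 147.25, 180, 180, 180, 180].

INTERFACE

Orientations are given as [roll, pitch, yaw] about the fixed x, y, z axes, in that order (R = Rz(yaw) Ry(pitch) Rx(roll)).
In Python, from workcell import sense, camera, camera_params, finish_job gives the robot as it stands. The module is installed in compiled form; this text tells all that it offers.
- The arm moves only by the shell command python3 -m inch 'ROWS' [FORCE]. ROWS is a JSON object whose one key "motion" holds a list of rows, each a list of 7 numbers: the shift along the tool's x, y, z in mm, then the turn, a rotation vector about the tool's x, y, z in rad, then the finger opening in mm, from 0 to 85.4. A call has exactly 8 rows; each row is the pose to reach, as a shift and turn from the pose commanded when the call began, along the tool's axes at that moment; what a row does not reach only later rows make up. A row lasts 1/8 s, in which the tool goes at most 62.5 mm and 10.7 degrees, less where a joint would pass 70% of its speed; a pose out of reach is approached as far as the arm can. A call with a gripper value outside its range is refused whole. The fingers move at their own pace and stop on an object; FORCE is the grip in N (left out, the last holds). Time passes only in rows, so rows that repeat a pose let the fingers close, or fill a call up. It gives the time, the measured TCP pose, the force, the opening and the grip force at its end, in the units of the state.
- sense(): the state, without advancing time (a new reading comes with each control period).
- camera(name): name is "side" or "top" or "wrist"; returns the picture (480x640x3 uint8, red, green, blue); there is no depth.
- camera_params(name): a dict with "intrinsics" (3x3 intrinsics, pixels), "dist" ([k1, k2, p1, p2, k3] as OpenCV has them; the pictures are not rectified), "world_from_camera" (4x4, takes a point from camera to world coordinates). Camera axes: x right, y down, z forward; pixel columns grow to the right and rows downward; lengths in m; the calibration is good to about 2 mm. A picture is of the moment at which its call begins: read the wrist's pose just before it. camera_params takes no time and is no camera call; for the wrist camera it gives the pose at the moment of the call.
- finish_job(): hands the job in; it is judged then, once.
The state is a dict: "time_s": time; "qpos": joint angles; "joint_vel": joint speeds; "joint_torque": joint torques, N m; "ee_pos": TCP position; "tcp_rot": TCP orientation; "force": force on the tool from outside, world axes, zero at the start; "wrist_torque": the same for the moment, N m; "opening": finger opening in m; "grip_force": force on a finger pad.
Only numpy, scipy, OpenCV 4.12 (cv2) and the standard library are available. Lean on these libraries where they do the work, as an engineer would, in place of code of your own. Each camera call takes 0.05 s, during which the arm holds its last target. There are 200 camera calls.

## Working session

There is one attempt and no reset: what is moved stays moved. The work goes in short steps, Python scripts to look and compute and a shell command to move; the robot and the scene stay as the last step left them, time stands still between calls to the robot, and variables do not carry over. Pictures are saved under pics/ and viewed, at most 10 in all, crops included, and the job is handed in when it is done.

```bash
mkdir -p pics; cat > h.py <<'E'
import numpy as np, cv2
from workcell import sense, camera, camera_params
from scipy.spatial.transform import Rotation as R
def ray(p,uv):
    uv=np.array(uv,float).reshape(-1,1,2)
    n=cv2.undistortPoints(uv,p["intrinsics"] if isinstance(p["intrinsics"],np.ndarray) else np.array(p["intrinsics"]),np.array(p["dist"],float)).reshape(-1,2)
    T=np.array(p["world_from_camera"]); d=np.c_[n,np.ones(len(n))]@T[:3,:3].T
    return T[:3,3],d
def onz(p,uv,z):
    o,d=ray(p,uv); return o+d*((z-o[2])/d[:,2])[:,None]
def proj(p,X):
    T=np.linalg.inv(np.array(p["world_from_camera"])); 
    return cv2.projectPoints(np.array(X,float).reshape(-1,3),cv2.Rodrigues(T[:3,:3])[0],T[:3,3],np.array(p["intrinsics"]),np.array(p["dist"],float))[0].reshape(-1,2)
def snap(n,f):
    p=camera_params(n); im=camera(n)[:,:,::-1].copy(); cv2.imwrite("pics/"+f+".png",im); return p,im
def pose():
    s=sense(); return np.array(s["ee_pos"]),R.from_euler("xyz",s["tcp_rot"],degrees=True)
E
python3 - <<'E'
from h import *
import pickle
s=sense(); print(s)
for n in ("side","top"):
    p,im=snap(n,n+"0"); pickle.dump((p,im),open(n+"0.pkl","wb")); print(n,np.array(p["world_from_camera"]).round(3).tolist(),np.array(p["intrinsics"]).tolist())
E
```

```text
{'time_s': 0.0, 'qpos': array([ 7.01024018e+01,  1.76236358e+01,  8.63831705e+01,  9.13267345e-04,
        7.61118167e+01, -4.21112795e+00]), 'joint_vel': array([ 0.0349515 ,  0.04777629,  0.03552688, -0.11673979,  0.06959982,
        0.07685743]), 'joint_torque': array([ 1.29283302e-05, -4.57557535e+01, -2.51913553e+01,  1.77963016e-04,
        1.30835091e-02, -5.58804373e-06]), 'ee_pos': array([0.1552496 , 0.55293858, 0.23837202]), 'tcp_rot': array([-1.79881762e+02, -9.59442558e-03,  1.64313300e+02]), 'force': array([-0.01782096, -0.29041439,  1.11291302]), 'wrist_torque': array([-0.02324804, -0.06218744, -0.00102271]), 'grip_force': 0.0, 'opening': 0.08520122931440026}
side [[0.91, -0.165, 0.38, 0.082], [-0.414, -0.406, 0.815, -0.851], [0.02, -0.899, -0.437, 0.554], [0.0, 0.0, 0.0, 1.0]] [[545.5676133115151, 0.0, 309.48049248307115], [0.0, 545.5676133115151, 228.94013075587173], [0.0, 0.0, 1.0]]
top [[0.028, -0.984, 0.173, 0.275], [-1.0, -0.028, 0.004, 0.025], [0.001, -0.173, -0.985, 1.227], [0.0, 0.0, 0.0, 1.0]] [[567.5726201019144, 0.0, 306.94823226655836], [0.0, 567.5726201019144, 240.25070825027953], [0.0, 0.0, 1.0]]
```

View pics/top0.png

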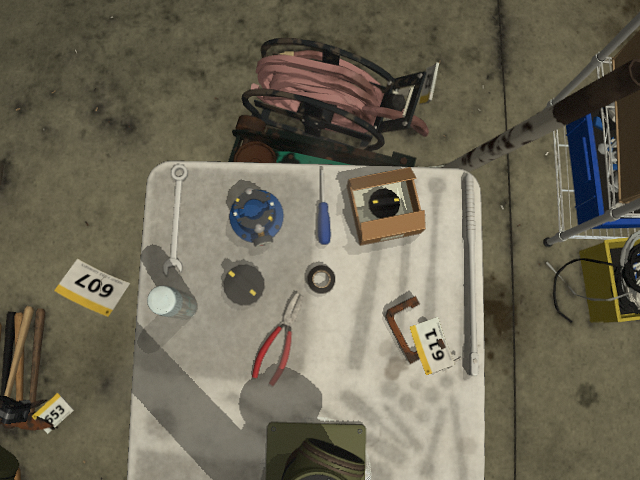

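View pics/side0.png

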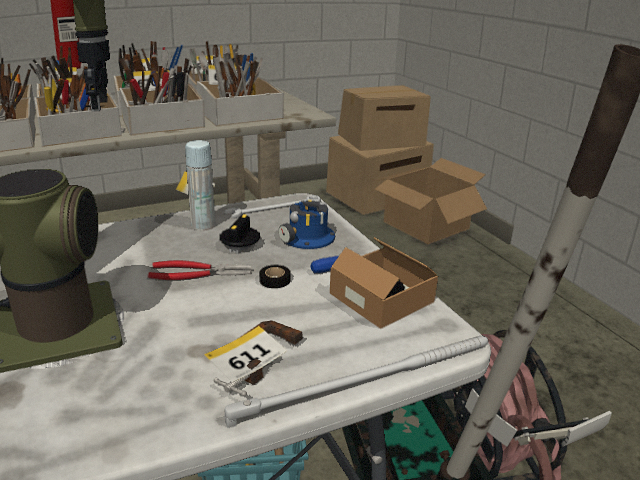

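Top: candidates for the cap are the small one in the carton at (384,202) and a bigger loose one on the table at (243,283). The tape at (320,278) is also black and round. I choose the one in the carton. The neck is at (256,215). Next, a close crop to check this.

```bash
python3 - <<'E'
from h import *
import pickle
p,im=pickle.load(open("top0.pkl","rb"))
ps,ims=pickle.load(open("side0.pkl","rb"))
a=cv2.resize(im[160:250,340:430],None,fx=4.4,fy=4.4,interpolation=cv2.INTER_CUBIC)
b=cv2.resize(im[170:260,210:300],None,fx=4.4,fy=4.4,interpolation=cv2.INTER_CUBIC)
c=ims[230:330,320:440]; c=cv2.resize(c,(396,198+0),interpolation=cv2.INTER_CUBIC)
d=cv2.resize(ims[190:255,270:348],(396,198),interpolation=cv2.INTER_CUBIC)
cv2.imwrite("pics/crop0.png",np.vstack([np.hstack([a,b]),np.hstack([c,d])]))
hsv=cv2.cvtColor(im,cv2.COLOR_BGR2HSV)
m=cv2.inRange(hsv,(20,120,110),(35,255,255))
n,l,st,ce=cv2.connectedComponentsWithStats(m)
for i in range(1,n):
    if st[i,4]>2 and ce[i,1]<310 and 150<ce[i,0]<460: print("yel",ce[i].round(1),st[i,4])
g=camera_params("top")
for z in (0.049,0.072): 
    print(z,onz(p,[[384,202],[256,215]],z).round(4).tolist())
E
```

```text
yel [237.2 199.6] 12
yel [396.1 199.2] 15
yel [375.1 201.2] 15
yel [269.9 217.9] 15
yel [231.4 273.6] 28
yel [252.5 292.2] 24
0.049 [[0.5697, -0.1329, 0.049], [0.5334, 0.1394, 0.049]]
0.072 [[0.564, -0.1298, 0.072], [0.5283, 0.1372, 0.072]]
```

View pics/crop0.png

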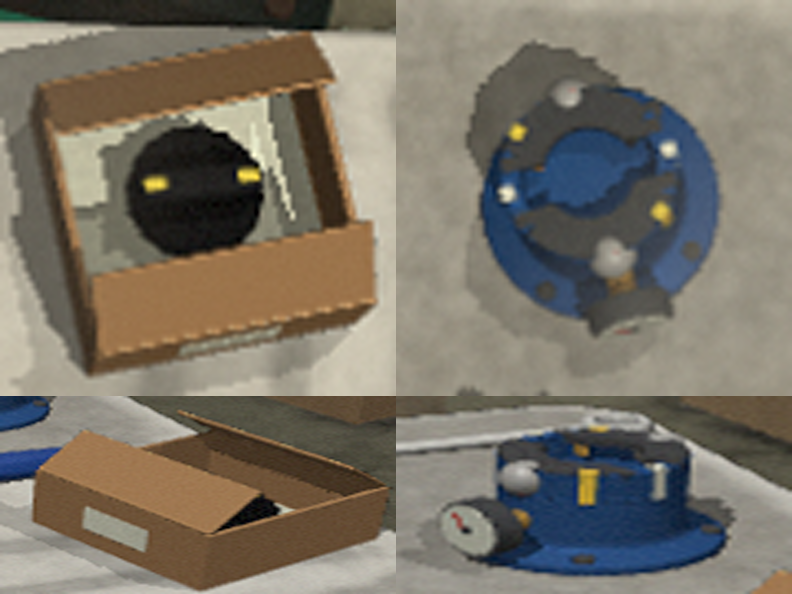

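Crop: the carton holds a small black disc with two yellow spots, so it is the wanted cap. Both flaps are ajar. On the neck the white marks are at about (235,214) and (272,204) and the yellow at (237,200) and (270,218), clockwise of the white as described. Next I compute the poses.

```bash
python3 - <<'E'
from h import *
import pickle
p,im=pickle.load(open("top0.pkl","rb"))
ps,ims=pickle.load(open("side0.pkl","rb"))
deg=lambda v:np.degrees(np.arctan2(v[1],v[0]))
c=onz(p,[[396.1,199.2],[375.1,201.2]],.049); print("cap",c.mean(0).round(4),deg(c[1]-c[0]),np.linalg.norm(c[1]-c[0]))
hsv=cv2.cvtColor(im,cv2.COLOR_BGR2HSV)
roi=np.zeros(im.shape[:2],np.uint8); roi[180:240,225:285]=255
m=cv2.inRange(hsv,(0,0,175),(180,60,255))&roi
n,l,st,ce=cv2.connectedComponentsWithStats(m)
for i in range(1,n):
    if 2<st[i,4]<80: print("wh",ce[i].round(1),st[i,4])
w=onz(p,[[235.2,213.9],[271.8,203.6]],.072); y=onz(p,[[237.2,199.6],[269.9,217.9]],.072)
print("neck w",w.mean(0).round(4),deg(w[1]-w[0]),np.linalg.norm(w[1]-w[0]),"y",y.mean(0).round(4),deg(y[1]-y[0]),np.linalg.norm(y[1]-y[0]))
hs=cv2.cvtColor(ims,cv2.COLOR_BGR2HSV); m=cv2.inRange(hs,(20,120,110),(35,255,255))
n,l,st,ce=cv2.connectedComponentsWithStats(m)
for i in range(1,n):
    if st[i,4]>2 and 180<ce[i,1]<330 and 180<ce[i,0]<450: print("side yel",ce[i].round(1),st[i,4])
# brown mask lines: carton in top
b=cv2.inRange(hsv,(5,80,60),(20,255,255)); b[:160]=0;b[255:]=0;b[:,:335]=0;b[:,440:]=0
k=max(cv2.findContours(b,cv2.RETR_EXTERNAL,cv2.CHAIN_APPROX_NONE)[0],key=cv2.contourArea)
print("hull top",cv2.approxPolyDP(cv2.convexHull(k),2,True).reshape(-1,2).tolist())
b=cv2.inRange(hs,(5,80,40),(20,255,255)); b[:235]=0;b[330:]=0;b[:,:325]=0;b[:,440:]=0
k=max(cv2.findContours(b,cv2.RETR_EXTERNAL,cv2.CHAIN_APPROX_NONE)[0],key=cv2.contourArea)
print("side poly",cv2.approxPolyDP(k,2.5,True).reshape(-1,2).tolist())
E
```

```text
cap [ 0.5738 -0.1363  0.049 ] 97.33786451941353 0.045517864671395195
wh [271.2 203.4] 5
wh [235.  213.7] 7
wh [259.3 227.7] 3
neck w [0.5415 0.143  0.072 ] -72.27507740034761 0.0793788573426053 y [0.5416 0.143  0.072 ] -117.98590103843725 0.07957203007831458
side yel [182.1 182.4] 121
side yel [309.5 200.5] 4
side yel [243.5 215.5] 14
side yel [307.1 219.1] 37
side yel [233.4 226.7] 16
hull top [[410, 167], [424, 210], [425, 228], [410, 235], [360, 244], [347, 186], [349, 179]]
side poly [[374, 237], [384, 247], [363, 256], [344, 248], [331, 268], [330, 293], [382, 327], [432, 302], [438, 276], [426, 265]]
```

```bash
python3 - <<'E'
from h import *
import pickle
p,im=pickle.load(open("top0.pkl","rb"))
ps,ims=pickle.load(open("side0.pkl","rb"))
deg=lambda v:np.degrees(np.arctan2(v[1],v[0]))
s=onz(ps,[[330.5,293],[382,327.5],[432.5,302]],0); t=onz(p,[[360.5,244.5],[425,228]],0)
for q in (s,t): print(q.round(4).tolist(),[ (round(deg(q[i]-q[i+1]),1),round(np.linalg.norm(q[i]-q[i+1]),4)) for i in range(len(q)-1)])
# carton pose guess
yaw=np.radians(deg(s[0]-s[1])-90); 
for yy in (np.radians(deg(s[2]-s[1])),np.radians(deg(s[0]-s[1])-90),np.radians(deg(t[0]-t[1])-90)):
    ex=np.array([np.cos(yy),np.sin(yy),0]);ey=np.array([-ex[1],ex[0],0]); 
    print(np.degrees(yy), "centre from s", (s[1]+.069*ex+.069*ey).round(4), "from t",(t.mean(0)+.069*ex).round(4))
E
```

```text
[[0.4867, -0.0832, 0.0], [0.5194, -0.2157, 0.0], [0.6472, -0.1854, 0.0]] [(np.float64(103.9), np.float64(0.1365)), (np.float64(-166.6), np.float64(0.1313))]
[[0.4845, -0.088, 0.0], [0.5256, -0.2309, 0.0]] [(np.float64(106.1), np.float64(0.1487))]
13.362445036390906 centre from s [ 0.5706 -0.1326  0.    ] from t [ 0.5722 -0.1435  0.    ]
13.877721916915691 centre from s [ 0.5698 -0.1322  0.    ] from t [ 0.572  -0.1429  0.    ]
16.056210093625552 centre from s [ 0.5666 -0.1303  0.    ] from t [ 0.5713 -0.1404  0.    ]
```

```bash
python3 - <<'E'
from h import *
import pickle
p,im=pickle.load(open("top0.pkl","rb"))
ps,ims=pickle.load(open("side0.pkl","rb"))
y=np.radians(14);ex=np.array([np.cos(y),np.sin(y),0]);ey=np.array([-ex[1],ex[0],0]);c=np.array([.571,-.134,0])
W=lambda a,b,z:c+a*ex+b*ey+np.array([0,0,z])
for n,P in (("top",p),("side",ps)):
    print(n,"bottom",proj(P,[W(a*.069,b*.069,0) for a,b in ((-1,1),(-1,-1),(1,-1),(1,1))]).round(0).tolist())
    for s,nm in ((-1,"front"),(1,"far")):
        print(nm,"hinge L,R",proj(P,[W(s*.067,b*.067,.058) for b in (1,-1)]).round(0).tolist())
        for th in (.3,.6,.9,1.2,1.5):
            print("  ",th,proj(P,[W(s*(.067-.044*np.cos(th)),b*.067,.058+.044*np.sin(th)) for b in (1,-1)]).round(0).tolist())
E
```

```text
top bottom [[359.0, 243.0], [419.0, 230.0], [404.0, 171.0], [344.0, 184.0]]
front hinge L,R [[362.0, 237.0], [423.0, 224.0]]
   0.3 [[358.0, 217.0], [420.0, 204.0]]
   0.6 [[359.0, 218.0], [421.0, 205.0]]
   0.9 [[360.0, 222.0], [423.0, 208.0]]
   1.2 [[362.0, 226.0], [425.0, 213.0]]
   1.5 [[364.0, 232.0], [427.0, 218.0]]
far hinge L,R [[347.0, 177.0], [408.0, 165.0]]
   0.3 [[352.0, 194.0], [414.0, 181.0]]
   0.6 [[352.0, 190.0], [414.0, 177.0]]
   0.9 [[351.0, 185.0], [414.0, 172.0]]
   1.2 [[350.0, 179.0], [413.0, 166.0]]
   1.5 [[349.0, 173.0], [412.0, 160.0]]
side bottom [[331.0, 293.0], [383.0, 328.0], [435.0, 301.0], [383.0, 271.0]]
front hinge L,R [[334.0, 266.0], [386.0, 299.0]]
   0.3 [[351.0, 254.0], [404.0, 284.0]]
   0.6 [[349.0, 249.0], [403.0, 279.0]]
   0.9 [[346.0, 246.0], [399.0, 276.0]]
   1.2 [[341.0, 244.0], [395.0, 274.0]]
   1.5 [[336.0, 245.0], [390.0, 275.0]]
far hinge L,R [[385.0, 246.0], [438.0, 274.0]]
   0.3 [[370.0, 246.0], [424.0, 275.0]]
   0.6 [[373.0, 240.0], [426.0, 268.0]]
   0.9 [[377.0, 234.0], [430.0, 262.0]]
   1.2 [[381.0, 230.0], [435.0, 257.0]]
   1.5 [[386.0, 226.0], [440.0, 253.0]]
```

```bash
cat >> h.py <<'E'
def goal(x,y,z,yd):
    """tool y axis heading yd deg, pointing down -> shift mm, rotvec"""
    P,Q=pose(); a=np.radians(yd); ty=np.array([np.cos(a),np.sin(a),0]); tz=np.array([0,0,-1.]); tx=np.cross(ty,tz)
    G=R.from_matrix(np.c_[tx,ty,tz]); print("shift",(Q.inv().apply(np.array([x,y,z])-P)*1e3).round(1),"rot",(Q.inv()*G).as_rotvec().round(3),"at",P.round(4),"ydir",round(np.degrees(np.arctan2(*Q.as_matrix()[1::-1,1])),2))
E
python3 - <<'E'
from h import *
p=camera_params("wrist"); P,Q=pose(); T=np.array(p["world_from_camera"])
print("cam in tool",Q.inv().apply(T[:3,3]-P).round(4),"\n",(Q.inv().as_matrix()@T[:3,:3]).round(3), np.array(p["intrinsics"])[0])
goal(.50,.143,.30,17)
import pickle
print(onz(pickle.load(open("top0.pkl","rb"))[0],[[161,299]],.2))
E
```

```text
cam in tool [ 0.0666  0.     -0.1344] 
 [[ 0.    -0.964 -0.265]
 [ 1.     0.     0.001]
 [-0.    -0.265  0.964]] [336.42266718   0.         325.58101617]
shift [-442.7 -301.6  -61. ] rot [-0.002  0.001  1.   ] at [0.1553 0.553  0.2385] ydir 74.31
[[0.33921186 0.29150379 0.2       ]]
```

```bash
python3 -m inch '{"motion":[[0,0,-60,0,0,0.1,0],[-60,-40,-60,0,0,0.2,0],[-115,-80,-60,0,0,0.35,0],[-170,-115,-60,0,0,0.5,0],[-225,-155,-60,0,0,0.65,0],[-280,-190,-60,0,0,0.8,0],[-335,-228,-60,0,0,0.9,0],[-390,-265,-60,0,0,1.0,0]]}' 60
python3 -m inch '{"motion":[[-50,-34,0,0,0,0,0],[-52,-36,0,0,0,0,0],[-52,-36,0,0,0,0,0],[-52,-36,0,0,0,0,0],[-52,-36,0,0,0,0,0],[-52,-36,0,0,0,0,0],[-52,-36,0,0,0,0,0],[-52,-36,0,0,0,0,0]]}'
python3 - <<'E'
from h import *
import pickle
goal(.571,-.134,.25,10)
p,im=snap("wrist","w1"); pickle.dump((p,im),open("w1.pkl","wb"))
print(proj(p,[[.5415,.143,.072]]))
E
```

```text
time_s: 1.1
ee_pos: [0.438, 0.2172, 0.2991]
tcp_rot: [-180.0, -0.0, 106.8]
force: [0.0, 1.8, -0.2]
opening: -0.0
grip_force: 0.0
time_s: 2.1
ee_pos: [0.4181, 0.1589, 0.2993]
tcp_rot: [-180.0, -0.0, 107.0]
force: [-0.2, 0.7, 0.3]
opening: 0.0004
grip_force: 0.0
shift [-324.9   60.4   49.3] rot [-0.    -0.     0.123] at [0.4181 0.1589 0.2993] ydir 17.04
[[425.12732011 256.88809298]]
```

View pics/w1.png

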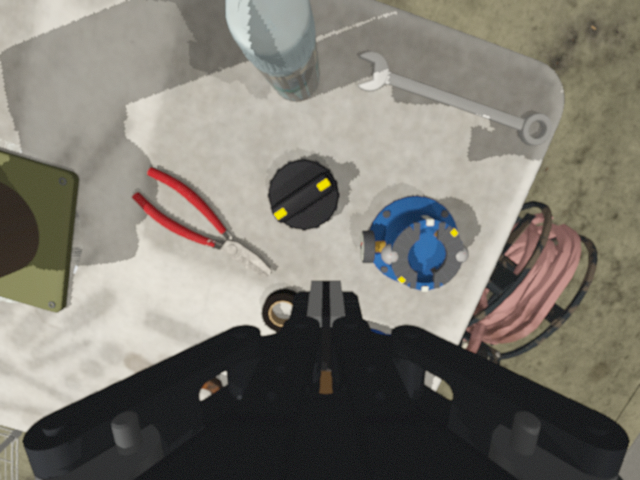

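Wrist: the neck's mouth is at about (427,256), with white marks at (430,222) and (425,289) and yellow at (454,232) and (401,280). The big decoy cap is at (304,194). Now I measure the neck from this view, then go to the carton.

```bash
python3 - <<'E'
from h import *
import pickle
p,im=pickle.load(open("w1.pkl","rb")); hsv=cv2.cvtColor(im,cv2.COLOR_BGR2HSV)
roi=np.zeros(im.shape[:2],np.uint8); roi[210:300,385:475]=255
deg=lambda v:np.degrees(np.arctan2(v[1],v[0]))
for nm,m in (("y",cv2.inRange(hsv,(20,120,110),(35,255,255))&roi),("w",cv2.inRange(hsv,(0,0,205),(180,45,255))&roi)):
    n,l,st,ce=cv2.connectedComponentsWithStats(m)
    for i in range(1,n):
        if st[i,4]>5: print(nm,ce[i].round(1),st[i,4],onz(p,[ce[i]],.072).round(4))
goal(.571,-.134,.25,14)
E
```

```text
y [453.6 232.3] 49 [[0.5614 0.1792 0.072 ]]
y [401.5 279.1] 37 [[0.5253 0.1099 0.072 ]]
w [429.6 222.1] 29 [[0.5314 0.1821 0.072 ]]
w [389.  256.2] 10 [[0.5019 0.1318 0.072 ]]
w [470.6 291.6] 137 [[0.6088 0.1188 0.072 ]]
w [424.6 289.1] 29 [[0.5555 0.1061 0.072 ]]
shift [-324.8   60.4   49.3] rot [-0.     0.     0.053] at [0.4181 0.1589 0.2993] ydir 17.03
```

```bash
python3 -m inch '{"motion":[[-40,7,0,0,0,0.02,0],[-95,17,10,0,0,0.053,0],[-150,28,25,0,0,0.053,0],[-205,38,45,0,0,0.053,0],[-260,48,70,0,0,0.053,0],[-300,56,90,0,0,0.053,0],[-325,60,100,0,0,0.053,0],[-325,60,100,0,0,0.053,0]]}'
python3 - <<'E'
from h import *
import pickle
goal(.571,-.134,.08,14)
p,im=snap("wrist","w2"); pickle.dump((p,im),open("w2.pkl","wb"))
E
```

```text
time_s: 3.15
ee_pos: [0.5707, -0.1356, 0.1984]
tcp_rot: [-179.9, -0.1, 103.9]
force: [0.7, 0.6, -0.5]
opening: -0.0002
grip_force: 0.0
shift [  1.4   0.8 118.4] rot [-0.001 -0.001 -0.002] at [ 0.5707 -0.1356  0.1984] ydir 13.86
```

View pics/w2.png

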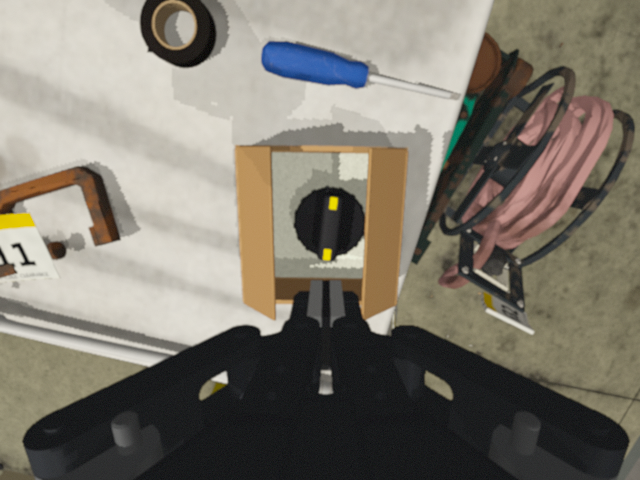

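Wrist: the cap is in the gap between the flaps, with its yellow spots at (334,203) and (327,254). The flap edges are at columns 272 and 366, square to the tool. Now I sweep the front flap open.

```bash
python3 -m inch '{"motion":[[0,0,60,0,0,0,0],[0,0,112,0,0,0,0],[0,-5,118,0,0,0,0],[0,-20,116,0,0,0,0],[0,-34,108,0,0,0,0],[0,-48,104,0,0,0,0],[0,-62,104,0,0,0,0],[0,-74,107,0,0,0,0]]}'
python3 -m inch '{"motion":[[0,-10,3,0,0,0,0],[0,-12,4,0,0,0,0],[0,-12,4,0,0,0,0],[0,0,-10,0,0,0,0],[0,30,-10,0,0,0,0],[0,60,4,0,0,0,0],[0,80,8,0,0,0,0],[0,86,10,0,0,0,0]]}'
python3 - <<'E'
from h import *
import pickle
goal(.571,-.134,.08,14)
p,im=snap("side","s1"); pickle.dump((p,im),open("s1.pkl","wb"))
cv2.imwrite("pics/s1c.png",cv2.resize(im[170:340,280:480],None,fx=3,fy=3))
E
```

```text
time_s: 4.2
ee_pos: [0.5032, -0.1516, 0.1015]
tcp_rot: [179.2, 0.2, 103.9]
force: [-10.2, 10.6, 51.7]
opening: 0.0
grip_force: 25.1
time_s: 5.2
ee_pos: [0.5832, -0.1314, 0.0818]
tcp_rot: [-180.0, -0.0, 104.0]
force: [-1.5, -0.1, -0.5]
opening: 0.0001
grip_force: 0.0
shift [  0.4 -12.5   1.8] rot [-0. -0.  0.] at [ 0.5832 -0.1314  0.0818] ydir 14.03
```

View pics/s1c.png

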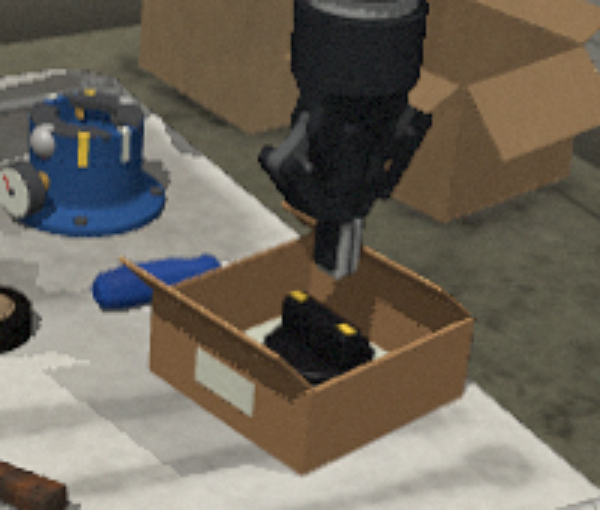

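Side crop: the front flap is folded well outward, and the cap is undisturbed. The 52 N suggests the shut tips reach further ahead of the TCP than 8 mm, so I check that in the image (tip at crop (343,276)).

```bash
python3 - <<'E'
from h import *
import pickle
p,im=pickle.load(open("s1.pkl","rb"))
P,Q=pose()
for d in (0,.008,.013,.021): print(d,(proj(p,[P+[0,0,-d]])[0]-[280,170])*3)
y=np.radians(14);ex=np.array([np.cos(y),np.sin(y),0]);ey=np.array([-ex[1],ex[0],0]);c=np.array([.571,-.134,0])
for th in (1.6,2,2.3,2.6): print(th,((proj(p,[c-ex*(.067-.044*np.cos(th))+b*.067*ey+[0,0,.058+.044*np.sin(th)] for b in (1,-1)])-[280,170])*3).round())
E
```

```text
0 [335.19420926 260.42768637]
0.008 [334.03160375 272.0054436 ]
0.013 [333.30731302 279.19810668]
0.021 [332.15221799 290.63716305]
1.6 [[162. 226.]
 [324. 318.]]
2 [[140. 240.]
 [301. 335.]]
2.3 [[126. 256.]
 [285. 352.]]
2.6 [[114. 275.]
 [273. 374.]]
```

```bash
python3 -m inch '{"motion":[[0,8,-1,0,0,0,0],[0,18,-6,0,0,0,0],[0,28,-11,0,0,0,0],[0,38,-15,0,0,0,0],[0,47,-17,0,0,0,0],[0,55,-17,0,0,0,0],[0,62,-17,0,0,0,0],[0,64,-17,0,0,0,0]]}'
python3 - <<'E'
from h import *
goal(.571,-.134,.08,14)
s=sense();print(s["force"],s["wrist_torque"])
E
```

```text
time_s: 6.25
ee_pos: [0.6447, -0.1159, 0.099]
tcp_rot: [-180.0, -0.0, 104.0]
force: [-1.6, -0.5, -0.4]
opening: 0.0001
grip_force: 0.4
shift [  0.3 -75.9  19. ] rot [-0. -0. -0.] at [ 0.6447 -0.1159  0.099 ] ydir 14.0
[-1.64225652 -0.46222904 -0.38168419] [-0.05912089  0.08620844  0.00663673]
```

```bash
python3 -m inch '{"motion":[[0,4,3,0,0,0,0],[0,8,6,0,0,0,0],[0,10,8,0,0,0,0],[0,10,8,0,0,0,0],[0,10,8,0,0,0,0],[0,0,0,0,0,0,0],[0,-20,-20,0,0,0,0],[0,-50,-60,0,0,0,20]]}'
python3 -m inch '{"motion":[[0,-26,-15,0,0,0,40],[0,-26,-15,0,0,0,45],[0,-26,-15,0,0,0,45],[0,-26,-15,0,0,0,45],[0,-26,-15,0,0,0,45],[0,-26,-15,0,0,0,45],[0,-26,-15,0,0,0,45],[0,-26,-15,0,0,0,45]]}'
python3 - <<'E'
from h import *
import pickle
p,im=snap("wrist","w3"); P,Q=pose()
ps,ims=snap("side","s2"); pickle.dump((p,im,ps,ims),open("w3.pkl","wb"))
a=cv2.resize(im,(533,400)); b=cv2.resize(ims[230:330,310:450],(252,180)); o=np.zeros((400,790,3),np.uint8); o[:,:533]=a; o[:180,535:787]=b
pt,it=snap("top","t2"); o[190:370,535:787]=cv2.resize(it[150:250,320:460],(252,180)); cv2.imwrite("pics/c3.png",o)
deg=lambda v:np.degrees(np.arctan2(v[1],v[0]))
for nm,q,i,roi in (("w",p,im,(0,480,250,420)),("s",ps,ims,(220,330,320,440)),("t",pt,it,(150,250,340,430))):
    m=cv2.inRange(cv2.cvtColor(i,cv2.COLOR_BGR2HSV),(20,120,110),(35,255,255)); k=np.zeros_like(m); k[roi[0]:roi[1],roi[2]:roi[3]]=255; m&=k
    n,l,st,ce=cv2.connectedComponentsWithStats(m)
    c=[ce[j] for j in range(1,n) if st[j,4]>4]
    X=onz(q,c,.049); print(nm,np.round(c,1).tolist(),X.round(4).tolist()); 
    if len(c)==2: print(X.mean(0).round(4),deg(X[1]-X[0]),np.linalg.norm(X[1]-X[0]))
goal(.5735,-.136,.15,7.3)
E
```

```text
time_s: 7.25
ee_pos: [0.594, -0.128, 0.1588]
tcp_rot: [-179.8, -0.1, 104.0]
force: [0.3, 0.4, 0.3]
opening: 0.0172
grip_force: 0.0
time_s: 8.25
ee_pos: [0.5706, -0.1344, 0.1742]
tcp_rot: [-180.0, -0.0, 104.0]
force: [-0.2, -0.3, -0.0]
opening: 0.0449
grip_force: 0.0
w [[333.1, 209.2], [326.4, 263.9]] [[0.5717, -0.1125, 0.049], [0.5775, -0.1574, 0.049]]
[ 0.5746 -0.1349  0.049 ] -82.663369221194 0.0453398015949577
s [[379.1, 268.1], [395.2, 279.2]] [[0.5723, -0.1098, 0.049], [0.5788, -0.1554, 0.049]]
[ 0.5755 -0.1326  0.049 ] -81.95647356450043 0.04603649312451132Traceback (most recent call last):
  File "<stdin>", line 12, in <module>
  File "h.py", line 10, in onz
    o,d=ray(p,uv); return o+d*((z-o[2])/d[:,2])[:,None]
        ~~~^^^^^^
  File "h.py", line 6, in ray
    n=cv2.undistortPoints(uv,p["intrinsics"] if isinstance(p["intrinsics"],np.ndarray) else np.array(p["intrinsics"]),np.array(p["dist"],float)).reshape(-1,2)
      ~~~~~~~~~~~~~~~~~~~^^^^^^^^^^^^^^^^^^^^^^^^^^^^^^^^^^^^^^^^^^^^^^^^^^^^^^^^^^^^^^^^^^^^^^^^^^^^^^^^^^^^^^^^^^^^^^^^^^^^^^^^^^^^^^^^^^^^^^^
cv2.error: OpenCV(4.12.0) /io/opencv/modules/calib3d/src/undistort.dispatch.cpp:347: error: (-215:Assertion failed) CV_IS_MAT(_src) && CV_IS_MAT(_dst) && (_src->rows == 1 || _src->cols == 1) && (_dst->rows == 1 || _dst->cols == 1) && _src->cols + _src->rows - 1 == _dst->rows + _dst->cols - 1 && (CV_MAT_TYPE(_src->type) == CV_32FC2 || CV_MAT_TYPE(_src->type) == CV_64FC2) && (CV_MAT_TYPE(_dst->type) == CV_32FC2 || CV_MAT_TYPE(_dst->type) == CV_64FC2) in function 'cvUndistortPointsInternal'
```

View pics/c3.png

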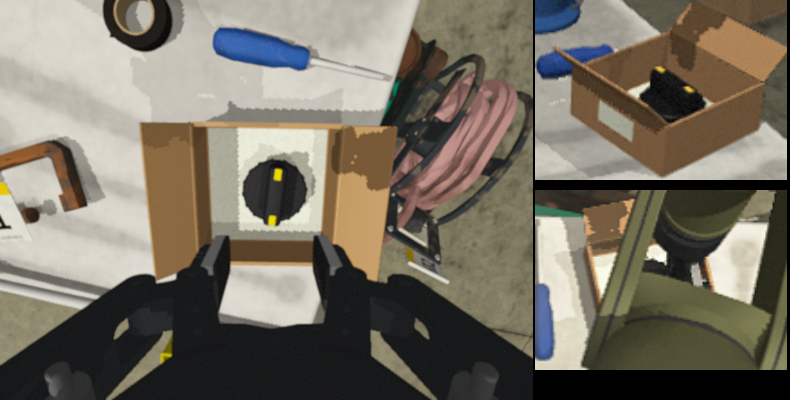

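Wrist and side: both flaps are folded wide open (wrist crop columns 140–195 and 330–395). The cap's spots are at wrist (333,209) and (326,264), so the cap is at about (0.5746,−0.1346) with its bar at 97.5°. Going down to grip.

```bash
python3 -m inch '{"motion":[[-1,4,30,0,0,0.113,45],[-1,4,70,0,0,0.113,45],[-1,4,105,0,0,0.113,45],[-1,4,125,0,0,0.113,45],[-1,4,134,0,0,0.113,45],[-1,4,138,0,0,0.113,45],[-1,4,138,0,0,0.113,45],[-1,4,138,0,0,0.113,45]]}'
python3 -m inch '{"motion":[[0,0,0,0,0,0,35],[0,0,0,0,0,0,25],[0,0,0,0,0,0,10],[0,0,0,0,0,0,10],[0,0,0,0,0,0,10],[0,0,0,0,0,0,10],[0,0,0,0,0,0,10],[0,0,0,0,0,0,10]]}' 60
python3 - <<'E'
from h import *
goal(.5746,-.1346,.036,7.5); print(sense()["force"])
E
```

```text
time_s: 9.4
ee_pos: [0.5754, -0.1347, 0.0373]
tcp_rot: [179.9, 0.0, 97.5]
force: [-0.6, -0.5, -0.3]
opening: 0.0448
grip_force: 0.0
time_s: 10.4
ee_pos: [0.5749, -0.1346, 0.0367]
tcp_rot: [180.0, 0.0, 97.5]
force: [-0.8, -0.1, 4.7]
opening: 0.0166
grip_force: 59.5
shift [ 0.  -0.3  0.7] rot [0.001 0.    0.   ] at [ 0.5749 -0.1346  0.0367] ydir 7.51
[-0.84626021 -0.08192973  4.74299155]
```

Gripped, but 4.7 N pushes up, so the tips may touch the disc. I'll re-grip 3 mm higher, then lift.

```bash
python3 -m inch '{"motion":[[0,0,0,0,0,0,26],[0,0,0,0,0,0,26],[0,0,-3,0,0,0,26],[0,0,-3,0,0,0,26],[0,0,-3,0,0,0,10],[0,0,-3,0,0,0,10],[0,0,-3,0,0,0,10],[0,0,-3,0,0,0,10]]}' 70
python3 - <<'E'
from h import *
s=sense(); print(s["force"],s["opening"],s["grip_force"])
E
python3 -m inch '{"motion":[[0,0,-20,0,0,0,10],[0,0,-50,0,0,0,10],[0,0,-85,0,0,0,10],[0,0,-115,0,0,0,10],[0,0,-135,0,0,0,10],[0,0,-143,0,0,0,10],[0,0,-143,0,0,0,10],[0,0,-143,0,0,0,10]]}'
python3 - <<'E'
from h import *
import pickle
p,im=snap("wrist","w4"); P,Q=pose(); pickle.dump((p,im,P,Q.as_matrix()),open("w4.pkl","wb"))
m=cv2.inRange(cv2.cvtColor(im,cv2.COLOR_BGR2HSV),(20,120,110),(35,255,255)); n,l,st,ce=cv2.connectedComponentsWithStats(m)
for j in range(1,n):
    if st[j,4]>4: 
        X=onz(p,[ce[j]],P[2]+.010); print(ce[j].round(1),st[j,4],"tool mm",(Q.inv().apply(X-P)*1e3).round(1))
goal(.5427,.1438,.19,17.5)
s=sense(); print(s["force"],s["wrist_torque"])
E
```

```text
time_s: 11.4
ee_pos: [0.5749, -0.1346, 0.0396]
tcp_rot: [180.0, 0.0, 97.5]
force: [0.3, -0.4, 4.8]
opening: 0.0162
grip_force: 70.5
[ 0.27846234 -0.4137106   4.81363358] 0.016182276061014775 70.53215503692627
time_s: 12.4
ee_pos: [0.5738, -0.1342, 0.181]
tcp_rot: [-179.9, -0.1, 97.5]
force: [0.1, 0.2, -1.3]
opening: 0.016
grip_force: 69.9
[ 10.6 259.3] 331 tool mm [[  24.8 -127.    -9.7]]
[325.7 265.8] 383 tool mm [[ 22.5   0.4 -10. ]]
[505.1 286.1] 131 tool mm [[ 13.8  72.7 -10.2]]
[325.5 365.9] 327 tool mm [[-23.    0.4 -10. ]]
shift [279.7   5.4  -8.8] rot [-0.002 -0.001 -0.174] at [ 0.5738 -0.1342  0.1809] ydir 7.51
[ 0.24433028  0.87987926 -1.25254368] [0.00581247 0.08393908 0.00675059]
```

View pics/w4.png

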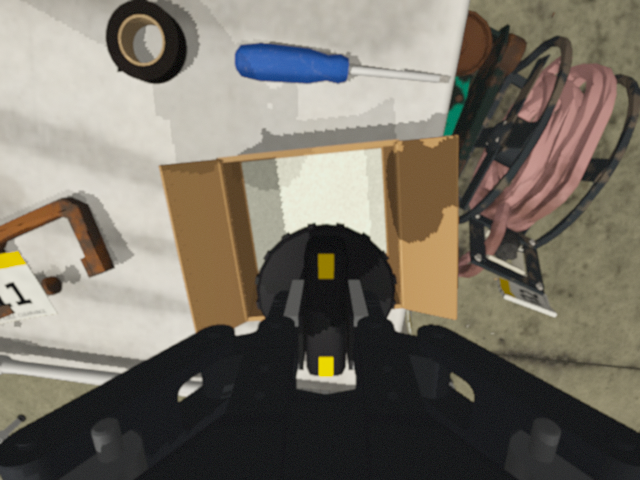

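Wrist: the cap is held upright and centred, with its spots at (326,266) and (325,366), i.e. tool x ±23 mm. I carry it to a spot 85 mm short of the neck to see the mouth close by.

```bash
python3 -m inch '{"motion":[[20,2,0,0,0,-0.05,10],[60,6,0,0,0,-0.1,10],[105,11,5,0,0,-0.174,10],[145,15,12,0,0,-0.174,10],[175,18,22,0,0,-0.174,10],[192,20,30,0,0,-0.174,10],[196,20,31,0,0,-0.174,10],[196,20,31,0,0,-0.174,10]]}'
python3 - <<'E'
from h import *
import pickle
P,Q=pose(); p,im=snap("wrist","w5"); pickle.dump((p,im,P,Q.as_matrix()),open("w5.pkl","wb"))
hsv=cv2.cvtColor(im,cv2.COLOR_BGR2HSV); print("pred centre",proj(p,[[.5427,.1438,.072]]).round(1))
y=cv2.inRange(hsv,(20,120,110),(35,255,255)); w=cv2.inRange(hsv,(0,0,190),(180,50,255))
for nm,m in (("y",y),("w",w)):
    n,l,st,ce=cv2.connectedComponentsWithStats(m)
    for j in range(1,n):
        X=onz(p,[ce[j]],.072)[0]
        if st[j,4]>8 and np.linalg.norm(X[:2]-[.5427,.1438])<.06: print(nm,ce[j].round(1),st[j,2:],X.round(4), round(np.linalg.norm(X[:2]-[.5427,.1438]),4))
m=cv2.inRange(hsv,(20,120,110),(35,255,255)); n,l,st,ce=cv2.connectedComponentsWithStats(m)
for j in range(1,n):
    X=Q.inv().apply(onz(p,[ce[j]],P[2]+.0094)-P)[0]*1e3
    if st[j,4]>100 and abs(X[1])<15: print("bar",X.round(1))
goal(.5427,.1438,.125,17.5)
E
```

```text
time_s: 13.45
ee_pos: [0.5689, 0.0621, 0.1512]
tcp_rot: [-180.0, 0.0, 107.5]
force: [-0.6, -0.0, -1.9]
opening: 0.0163
grip_force: 69.9
pred centre [[324.2 116. ]]
y [373.2  65.6] [ 16  16 159] [0.5615 0.1791 0.072 ] 0.04
y [280.2 163.2] [ 14  15 136] [0.525  0.1092 0.072 ] 0.0389
w [285.9  12.7] [ 17  24 243] [0.5054 0.1904 0.072 ] 0.0596
w [347.6   8.4] [15 12 70] [0.5379 0.2029 0.072 ] 0.0593
w [316.5  16.1] [ 33  19 275] [0.5224 0.1939 0.072 ] 0.054
w [371.   40.8] [14 13 98] [0.5559 0.1912 0.072 ] 0.0492
w [357.8  40.7] [ 9 10 51] [0.5487 0.1889 0.072 ] 0.0455
w [325.2  43.4] [ 13  12 149] [0.5313 0.1819 0.072 ] 0.0397
w [386.9 117.8] [ 13  15 117] [0.579  0.1543 0.072 ] 0.0378
w [255.6 119. ] [ 6  7 27] [0.5038 0.1299 0.072 ] 0.0413
w [325. 182.] [11  9 99] [0.555  0.1064 0.072 ] 0.0393
w [371.  201.3] [ 27  24 401] [0.5867 0.1036 0.072 ] 0.0596
bar [22.4  0.5 -9.4]
bar [-24.1   0.4  -9.4]
shift [86.2 -0.6 26.4] rot [ 0.     0.001 -0.001] at [0.5692 0.0617 0.1515] ydir 17.47
```

View pics/w5.png

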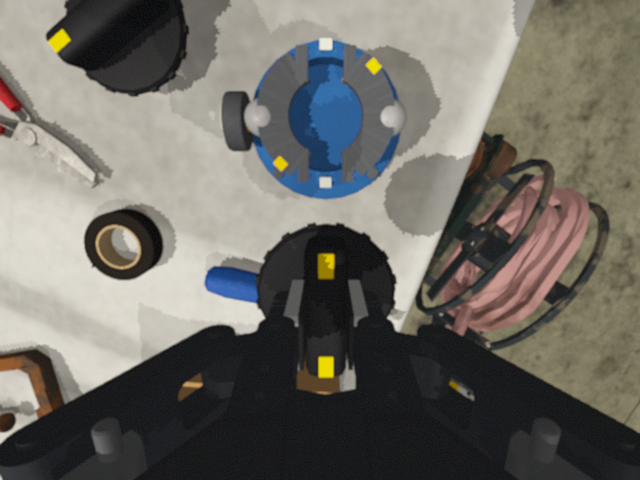

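Wrist: the neck's mouth is at about (326,116). White marks at (325,43) and (325,182) lie in line with the bar's spots at column 326. From the marks the neck centre is (0.543,0.144). I move over it and lower to just above the lip.

```bash
python3 -m inch '{"motion":[[20,0,0,0,0,0,10],[45,0,0,0,0,0,10],[70,0,0,0,0,0,10],[84,0,10,0,0,0,10],[86.5,0,22,0,0,0,10],[86.5,0,32,0,0,0,10],[86.5,0,38,0,0,0,10],[86.5,0,38,0,0,0,10]]}'
python3 -m inch '{"motion":[[0,0,0,0,0,0,10],[0,0,2,0,0,0,10],[0,0,5,0,0,0,10],[0,0,8,0,0,0,10],[0,0,10,0,0,0,10],[0,0,12,0,0,0,10],[0,0,12,0,0,0,10],[0,0,12,0,0,0,10]]}'
python3 - <<'E'
from h import *
goal(.5428,.1445,.0936,17.5); s=sense(); print(s["force"],s["wrist_torque"])
E
```

```text
time_s: 14.5
ee_pos: [0.5427, 0.1443, 0.1124]
tcp_rot: [-179.9, -0.0, 107.4]
force: [-0.2, 0.2, -0.5]
opening: 0.0163
grip_force: 69.9
time_s: 15.5
ee_pos: [0.543, 0.145, 0.1013]
tcp_rot: [180.0, 0.0, 107.5]
force: [0.9, -0.4, -0.6]
opening: 0.0163
grip_force: 69.9
shift [-0.4 -0.3  7.7] rot [ 0.  0. -0.] at [0.543  0.145  0.1013] ydir 17.48
[ 0.92642021 -0.38526992 -0.55398851] [ 0.03377705 -0.01580395 -0.01615684]
```

```bash
python3 -m inch '{"motion":[[0,0,2,0,0,0,10],[0,0,4,0,0,0,10],[0,0,6,0,0,0,10],[0,0,7,0,0,0,10],[0,0,8,0,0,0,10],[0,0,8.5,0,0,0,10],[0,0,8.5,0,0,0,10],[0,0,8.5,0,0,0,10]]}'
python3 - <<'E'
from h import *
goal(.5428,.1445,.0936,17.5); s=sense(); print(s["force"],s["wrist_torque"])
E
```

```text
time_s: 16.5
ee_pos: [0.5429, 0.145, 0.0936]
tcp_rot: [180.0, 0.0, 107.5]
force: [-1.9, -1.6, 5.3]
opening: 0.0163
grip_force: 70.8
shift [-0.4 -0.2  0. ] rot [ 0.  0. -0.] at [0.5429 0.145  0.0936] ydir 17.48
[-1.92764084 -1.63225095  5.30496867] [-0.05521201  0.35426421  0.02077804]
```

Seated: z is exactly the seated height, with 5 N of contact. Turning clockwise by 45°.

```bash
python3 -m inch '{"motion":[[0,0,0,0,0,0.05,10],[0,0,0,0,0,0.12,10],[0,0,0,0,0,0.2,10],[0,0,0,0,0,0.28,10],[0,0,0,0,0,0.36,10],[0,0,0,0,0,0.44,10],[0,0,0,0,0,0.5,10],[0,0,0,0,0,0.5,10]]}' 90
python3 -m inch '{"motion":[[0,0,0,0,0,0.06,10],[0,0,0,0,0,0.12,10],[0,0,0,0,0,0.18,10],[0,0,0,0,0,0.23,10],[0,0,0,0,0,0.27,10],[0,0,0,0,0,0.285,10],[0,0,0,0,0,0.285,10],[0,0,0,0,0,0.285,10]]}'
python3 - <<'E'
from h import *
import pickle
P,Q=pose(); goal(.5428,.1445,.0936,-27.5); s=sense(); print(s["force"],s["wrist_torque"])
p,im=snap("wrist","w6"); ps,ims=snap("side","s6"); pt,it=snap("top","t6"); pickle.dump((p,im,ps,ims,P,Q.as_matrix()),open("w6.pkl","wb"))
o=np.zeros((400,790,3),np.uint8); o[:,:533]=cv2.resize(im,(533,400)); o[:200,535:787]=cv2.resize(ims[150:270,240:390],(252,200)); o[202:400,535:787]=cv2.resize(it[150:270,200:350],(252,198)); cv2.imwrite("pics/c6.png",o)
hsv=cv2.cvtColor(im,cv2.COLOR_BGR2HSV); m=cv2.inRange(hsv,(20,120,110),(35,255,255)); n,l,st,ce=cv2.connectedComponentsWithStats(m)
for j in range(1,n):
    if st[j,4]>8 and 200<ce[j][0]<450: print(ce[j].round(1),st[j,4],"bar-plane",(Q.inv().apply(onz(p,[ce[j]],.103)-P)*1e3).round(1),"lip",onz(p,[ce[j]],.072).round(4))
E
```

```text
time_s: 17.5
ee_pos: [0.5431, 0.1452, 0.0937]
tcp_rot: [180.0, -0.0, 78.8]
force: [-1.4, 0.2, 5.3]
opening: 0.0158
grip_force: 88.6
time_s: 18.5
ee_pos: [0.5434, 0.1451, 0.0937]
tcp_rot: [179.9, -0.0, 62.5]
force: [-1.6, -0.3, 4.2]
opening: 0.0159
grip_force: 88.6
shift [-0.8 -0.2  0.1] rot [ 0.001 -0.001  0.   ] at [0.5434 0.1451 0.0937] ydir -27.48
[-1.63595924 -0.3397071   4.24870463] [-0.06605078  0.26663508  0.0925674 ]
[325.5 208.3] 321 bar-plane [[45.3  0.3 -9.3]] lip [[0.5621 0.1804 0.072 ]]
[325.5 265.6] 410 bar-plane [[22.6  0.3 -9.3]] lip [[0.549  0.1552 0.072 ]]
[325.5 365.9] 329 bar-plane [[-23.3   0.4  -9.3]] lip [[0.5227 0.1045 0.072 ]]
```

View pics/c6.png

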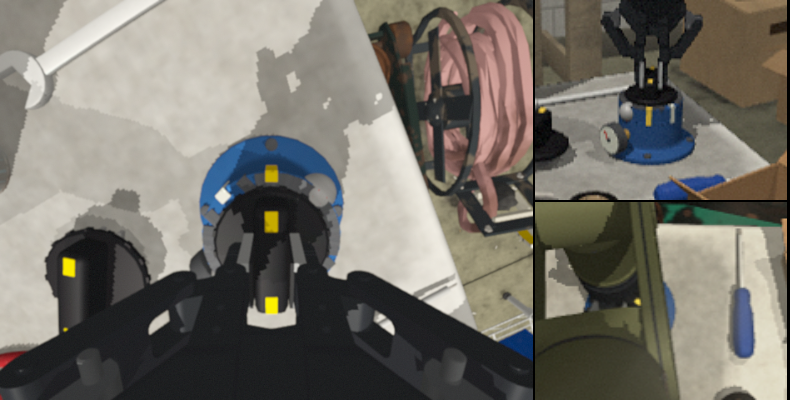

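Wrist: both bar spots and the neck's yellow mark are at column 325.5, so the bar points at the mark. The disc lies on the lip, and the 0.09 N m torque matches the halfway point. Handing in.

```bash
python3 -c "
from workcell import finish_job; print(finish_job())"
```

```text
the job is handed in; nothing more can be done
None
```

I handed the job in at about 18.7 s: both flaps are wide open, the cap is fully down in the neck and turned 45° to the yellow marks, still gripped and not locked; one possible blemish is that the wrist force read 52 N as the closed fingertips opened the front flap.

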